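# Clamp an upturned pot in a ratchet clamp for drilling

### The arm

A 6-joint arm with a two-finger parallel gripper is mounted at the origin on the work surface. World frame = base frame: x ahead of the robot, y to its left, z up, the work surface at z = 0. Lengths are in mm, angles in rad, forces in N, time in s.
With the tool pointing down it reaches from about 300 to 875 mm from the base axis. Payload 6.4 kg.
Tool frame: the origin (TCP) lies midway between the tips of the shut fingers; the grasp point (between the pads) lies 19 mm behind it; z points along the fingers, y is the line along which they close (so a half turn about z gives the same grasp; the last joint's range is limited). The gripper opens to 85 mm and grips with 20 to 120 N. Pads are 22 mm wide; open, the fingers measure 114 mm over their backs; the gripper's body (76 mm by 85 mm) begins 54 mm behind the grasp point. The pads swing forward as they close: fully open they stand 13 mm farther back than shut.
Start: joints at [0.98, 0.181, 1.607, -0, 1.354, -0.206], TCP at [215.83, 532.971, 203.288] pointing down, gripper open.
Joint ranges: [-2.99, 2.99], [-0.89, 2.07], [0.3, 2.58], [-1.14, 4.28], [0, 2.63], [-3.12, 3.12]. Speed limits (rad/s): [2.57, 2.57, 3.01, 3.14, 3.14, 3.14].

### API

Orientations are given as a unit quaternion [w, x, y, z].
In Python, from cell import * gives the robot as it stands.
- The arm moves only by the shell command python3 -m crank 'ROWS' [OPENING] [FORCE]. ROWS is JSON, a list of rows, each an object with "offset": the shift along the tool's x, y, z in mm, a list of three; "yaw": the turn about the tool's z in degrees. In form: [{"offset": [x, y, z], "yaw": yaw}, ...]. A call has 1 to 5 rows; each row shifts and turns the commanded pose from where the row before left it, along the tool's axes as they then stand; what a row does not reach is not made up. A row lasts 1/10 s, in which the tool goes at most 50 mm and 8.59 degrees, less where a joint would pass 70% of its speed; a pose out of reach is approached as far as the arm can. A call with a gripper value outside its range is refused whole. OPENING is the opening, from 0 (shut) to 1 (fully open), set as the call begins (- or left out, the last holds). The fingers move at their own pace and stop on an object; FORCE is the grip in N (left out, the last holds). Time passes only in rows, so rows that do not move let the fingers close. It gives the time, the measured TCP pose, the force, the opening and the grip force at its end, in the units of the state.
- get_obs(): the state, without advancing time (a new reading comes with each control period).
- snapshot(name): name is "scene" or "top" or "wrist"; returns (picture, depth): 420x560x3 uint8, red, green, blue; 420x560 float32, mm along the optical axis (not along the pixel's ray), 0 where there is no reading.
- get_calibration(name): a dict with "K" (3x3 intrinsics, pixels), "camera_from_world" (4x4, takes a point from world to camera coordinates). Camera axes: x right, y up, looking along -z (the intrinsics and any distortion apply to the point x, -y, -z); pixel columns grow to the right and rows downward; lengths in mm; the calibration is good to about 2 mm. A picture is of the moment at which its call begins: read the wrist's pose just before it. get_calibration takes no time and is no camera call; for the wrist camera it gives the pose at the moment of the call.
- finish_job(): hands the job in; it is judged then, once.
The state is a dict: "time": time; "joint_positions": joint angles; "qd": joint speeds; "joint_torque": joint torques, N m; "position": TCP position; "eef_rot": TCP orientation; "contact_force": force on the tool from outside, world axes, zero at the start; "moment": the same for the moment, N m; "width": finger opening in mm; "gripper_force": force on a finger pad.
Only numpy, scipy, OpenCV 4.12 (cv2) and the standard library are available. Lean on these libraries where they do the work, as an engineer would, in place of code of your own. Each camera call takes 0.05 s, during which the arm holds its last target. There are 200 camera calls.

### The job

Stand the small green glazed pot, upturned as it is, on the bed of the ratchet clamp between the spring pad and the V jaw, then pump the clamp's lever to and fro from stop to stop, without forcing it against the stops, until you feel the pot held firmly in the V (a push of about 10 to 20 N), and stop there, because the glaze cracks at 30 N. Leave the lever back at its rest stop, let go, and leave everything else on the counter where it is.

Things in the scene. Friction and masses are not known exactly. Their poses are not given: they have to be found in the camera images.
- pot: small straight-sided green glazed pot, upturned with its closed base up: a cylinder 56 in diameter, 62 high, 200 to 420 g, standing free on the counter. Origin at the centre of its lower face, z up.
- clamp: grey bench ratchet clamp screwed to the counter, base plate 300 (its y) by 130, 12 thick, with a tab under the lever. Origin on the counter, 20 from the plate's middle towards +x; z up, y from the ratchet end to the V jaw, x from the lever side to the far side (straight away from the robot, up to 0.15 rad off).
- ratchet (a point): fixed point at the clamp's holding pawl, 29 above the counter. The toothed steel rack (tooth 9) passes along y at x = 0, pushing a flat rubber pad (50 wide, 14 to 54 above the counter) along +y; a pawl stops it going back. Where the pad starts is not told: its face is 53 to 71 short of bed_seat. Each full lever stroke advances it one tooth; 4 to 7 strokes are needed.
- vjaw: fixed aluminium V jaw of 120 degrees, 42 wide, 12 to 54 above the counter, at the clamp's +y end, open to -y. Its pose is that of the clamp's origin. Firmly held: the pot presses on it with 7 to 22 N; above 30 N the glaze cracks. The pad is sprung: once the pot is home it pushes 1.2 N per mm, so about 11 N more per tooth.
- bed_seat (a point): point on the clamp's bed (12 above the counter), under the pot's centre when the pot sits in the V; axes as the clamp's. The gap at the start lets the pot be set down with its centre up to 15 short of it on the -y side; the clamp slides it home. The sides (+x and -x) are open for fingers.
- stops: two steel stop posts, 8 thick, up to 47 above the counter, 55 from the pivot on either side of the lever bar. Its pose is that of the clamp's origin. They must not be loaded over 60 N, which is 30 N at the handle beyond what the stroke itself takes.
- handle (a point): middle of the lever's grip, a black upright round post 22 in diameter, 38 to 93 above the counter, point at 70, on the lever bar's free end, 110 from the pivot. Held part-way through a forward stroke (0.19) it pushes back with about 2.5 N while the pad moves freely, 1 N more while the pad slides the pot, and 0.43 N more per N of clamping push.
- pivot (a point): point on the lever's vertical axis, at the height of handle (70 above the counter).
- lever (a joint): lever angle, rad, counter-clockwise from above positive: 0 at the rest stop, 0.25 at the far stop. It stays where left. At value v the direction from pivot to handle is the clamp's -x axis turned by v - 0.125, so the stroke takes the handle about 27 mm towards the clamp's -y. The tooth clicks over at about 0.22 to 0.23, and the lever must come back below about 0.02 to catch the next.
- big_pot: large green glazed plant pot standing upright, 146 wide, 125 high; origin at the centre of its underside. Leave alone.
- seed_tray: black plastic seed tray with 12 cells, 210 x 150 x 45; origin at the centre of its underside. Leave alone.
- trowel: aluminium trowel with wooden handle, about 290 long, lying flat behind the clamp. Leave alone.
- mister: stainless steel mister bottle with twist cap, 72 wide, 172 high; origin at the centre of its underside. Leave alone.
- saucer: terracotta saucer, 80 wide, 16 high; origin at the centre of its underside. Leave alone.
- clay_pot: small terracotta pot standing upright with an open mouth, 82 wide, 75 high; origin at the centre of its underside. Leave alone.
Not all that is in view belongs to the job. What is meant by the pot is not blue or white, and is the larger of those in its own colour.

How it is judged (in metres and radians):
On the way, in this order (a step that is already met when the one before it is completed fails the run):
1. the pot stands upright on the bed in the gap, let go (x of pot in the frame of bed_seat between -0.015 and 0.015 m and y of pot in the frame of bed_seat between -0.03 and 0.008 m and z of pot in the frame of bed_seat between -0.004 and 0.004 m and angle between pot's own z axis and vertical below 0.1 rad and contact force between pot and the fingers below 0.1 N), for 0.2 s.
2. the lever is taken through a stroke (value of joint lever above 0.2 rad), for 0.02 s.
3. and back (value of joint lever below 0.05 rad), for 0.02 s.
4. a second stroke (value of joint lever above 0.2 rad), for 0.02 s.
5. and back (value of joint lever below 0.05 rad), for 0.02 s.
6. the pot is pressed firmly into the V jaw (contact force between pot and vjaw above 7 N), for 0.2 s.
At the end, for the whole second after the job is handed in: The pot stands upright on the bed within 5 mm of its seat in the V, at rest and pressed on the V jaw with 7 to 22 N; the lever is back within 0.06 rad of its rest stop; the robot has let go (contact force between pot and vjaw between 7 and 22 N and x of pot in the frame of bed_seat between -0.005 and 0.005 m and y of pot in the frame of bed_seat between -0.006 and 0.006 m and z of pot in the frame of bed_seat between -0.004 and 0.004 m and angle between pot's own z axis and vertical below 0.08 rad and linear speed of pot below 0.01 m/s and value of joint lever below 0.06 rad); the robot touches nothing.
It fails at once if the glaze cracks: pot and V jaw pressed together with over 30 N (contact force between pot and vjaw above 30 N).
It fails at once if the lever is forced: a stop post loaded over 60 N (contact force between stops and anything else above 60 N).
It fails at once if any of the other pots, saucer, tray, trowel or mister is moved by over 30 mm (distance of any of big_pot, seed_tray, trowel, mister, saucer, clay_pot from where it was at the start of the episode above 0.03 m).
It also fails if it takes over 64 s, if anything falls off the work surface, if the arm or the gripper's body presses on something with over 40 N, if the wrist force passes 120 N, or if a joint passes its speed limit or range.

## Working session

There is one attempt and no reset: what is moved stays moved. The work goes in short steps, Python scripts to look and compute and a shell command to move; the robot and the scene stay as the last step left them, time stands still between calls to the robot, and variables do not carry over. Pictures are saved under pics/ and viewed, at most 10 in all, crops included, and the job is handed in when it is done.

```bash
mkdir -p pics; ls; python3 - <<'E'
from cell import *
import cv2,numpy as np
o=get_obs();print({k:np.round(v,3).tolist() for k,v in o.items()})
for n in("top","scene"):
    im,d=snapshot(n);cv2.imwrite(f"pics/{n}0.png",im[:,:,::-1]);np.save(f"pics/{n}0.npy",d)
    c=get_calibration(n);print(n,{k:np.round(v,3).tolist() for k,v in c.items()})
E
```

```text
pics
{'time': 0.0, 'joint_positions': [0.98, 0.182, 1.608, -0.0, 1.354, -0.206], 'qd': [0.002, -0.0, -0.0, 0.001, 0.0, 0.002], 'joint_torque': [0.001, -44.488, -35.133, -0.0, 0.009, 0.0], 'position': [215.481, 532.465, 202.392], 'eef_rot': [-0.0, 0.191, 0.982, -0.001], 'contact_force': [-0.125, -0.562, -0.509], 'moment': [0.032, -0.042, 0.023], 'gripper_force': 0.0, 'width': 85.025}
top {'K': [[525.595, 0.0, 278.746], [0.0, 525.595, 202.966], [0.0, 0.0, 1.0]], 'camera_from_world': [[-0.016, -1.0, -0.014, 11.141], [0.999, -0.017, 0.052, -566.921], [-0.052, -0.014, 0.999, -1745.96], [0.0, 0.0, 0.0, 1.0]]}
scene {'K': [[416.798, 0.0, 286.908], [0.0, 416.798, 203.199], [0.0, 0.0, 1.0]], 'camera_from_world': [[-0.526, 0.85, -0.009, 313.146], [-0.68, -0.414, 0.605, 328.468], [0.511, 0.325, 0.796, -1445.587], [0.0, 0.0, 0.0, 1.0]]}
```

View pics/top0.png

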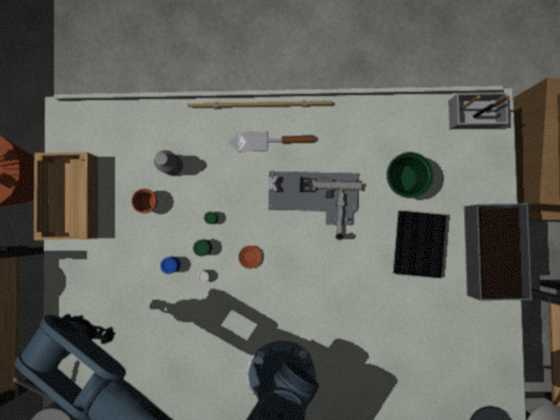

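View pics/scene0.png

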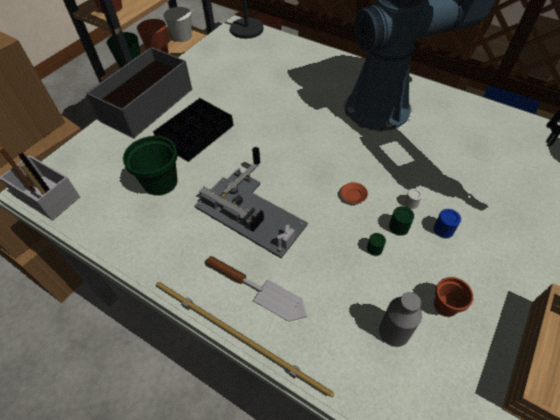

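Candidates for the pot in the top image are the larger green one at (203,247), the smaller green one at (211,217), the blue one at (171,265), the white one at (205,276) and the big green planter at (410,175). By the description it is the one at (203,247). The clamp has its V jaw at (275,182), ratchet at (310,184) and handle at (340,236).

```bash
cat > h.py <<'E'
from cell import *
import cv2,numpy as np
def ray(n_or_c,uv,z):
    c=get_calibration(n_or_c) if isinstance(n_or_c,str) else n_or_c
    T=c["camera_from_world"];R=T[:3,:3];o=-R.T@T[:3,3]
    uv=np.atleast_2d(uv).astype(float)
    p=np.c_[uv,np.ones(len(uv))]@np.linalg.inv(c["K"]).T
    d=(p*[1,-1,-1])@R
    return o+d*((z-o[2])/d[:,2])[:,None]
def proj(c,P):
    T=c["camera_from_world"];q=np.atleast_2d(P)@T[:3,:3].T+T[:3,3]
    q=q*[1,-1,-1];q=q@c["K"].T
    return q[:,:2]/q[:,2:]
def cloud(c,d):
    T=c["camera_from_world"];v,u=np.mgrid[:d.shape[0],:d.shape[1]]
    p=np.stack([u,v,np.ones_like(u)],-1)@np.linalg.inv(c["K"]).T*d[...,None]
    return (p*[1,-1,-1]-T[:3,3])@T[:3,:3]
def green(im):
    h=cv2.cvtColor(im,cv2.COLOR_RGB2HSV)
    return cv2.inRange(h,(55,90,15),(95,255,255))
E
python3 - <<'E'
from h import *
im=cv2.imread("pics/top0.png")[:,:,::-1].copy();d=np.load("pics/top0.npy");c=get_calibration("top")
P=cloud(c,d)
g=green(im);n,l,s,ct=cv2.connectedComponentsWithStats(g)
for i in range(1,n):
    if s[i,4]>30:
        q=P[l==i];m=q[:,2].max();t=q[q[:,2]>m-10]
        print(s[i],np.round(q[:,2].max()),np.round(np.median(t,0),1),np.round((t.min(0)+t.max(0))/2,1),np.ptp(t,axis=0))
print("table",np.round(P[300,200]),"handle",np.round(P[234:239,338:343].reshape(-1,3)[::4],0).tolist())
a=im[150:255,180:380];a=cv2.resize(a,None,fx=4,fy=4,interpolation=cv2.INTER_CUBIC)
cv2.imwrite("pics/crop.png",cv2.convertScaleAbs(a[:,:,::-1],alpha=1.5))
E
```

```text
[ 387  153   47   44 1466] 1773.0 [ 475.6  -21.9 1772.9] [ 475.6  -21.9 1772.9] [0. 0. 0.]
[205 213  13  10 105] 1773.0 [ 475.6  -21.9 1772.9] [ 475.6  -21.9 1772.9] [0. 0. 0.]
[194 241  18  14 195] 1773.0 [ 475.6  -21.9 1772.9] [ 475.6  -21.9 1772.9] [0. 0. 0.]
table [247. 270.   7.] handle [[461.0, -187.0, 89.0], [461.0, -199.0, 90.0], [457.0, -197.0, 83.0], [476.0, -22.0, 1773.0], [451.0, -189.0, 92.0], [448.0, -186.0, 95.0], [448.0, -199.0, 92.0]]
```

View pics/crop.png

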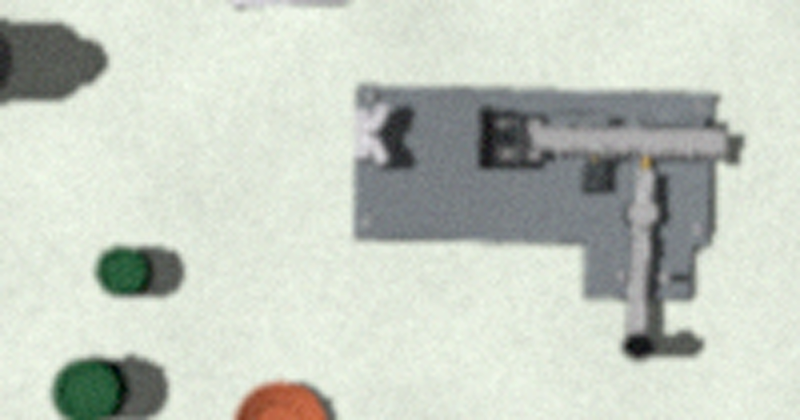

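The crop shows that the chosen pot, at crop (90,390), is clearly larger than its green neighbour at (125,270). The plate corners are at crop (357,87), (718,95) and (356,240), the V throat is near (388,135), and the lever runs (645,165)→(638,345).

```bash
python3 - <<'E'
from h import *
c=get_calibration("top")
im=cv2.imread("pics/top0.png")[:,:,::-1].copy();d=np.load("pics/top0.npy")
P=cloud(c,d);g=green(im);n,l,s,ct=cv2.connectedComponentsWithStats(g)
i=[i for i in range(n) if 180<s[i,0]<200][0]
v=(l==i)&(d>0);q=P[v];t=q[q[:,2]>52];print("pot",np.median(q,0),t.mean(0),t.min(0),t.max(0),len(t), ray("top",ct[i],62))
K=lambda x,y:(x/4+180-.375,y/4+150-.375)
co=ray("top",[K(357,87),K(718,95),K(356,240)],12);print(co.round(1))
e=co[0]-co[1];print("yaw of y axis",np.arctan2(-e[0],e[1]),np.linalg.norm(e),np.linalg.norm(co[0]-co[2]))
print("handle",ray("top",[K(638,345)],93),"pot",ray("top",[K(90,389)],62))
E
```

```text
pot [422.41378509 252.82895157  60.20772392] [423.65184285 254.77555936  60.80385035] [402.37087549 230.25804254  52.55794742] [444.9728616  280.44963425  72.72002999] 176 [[423.70915874 253.25907176  62.        ]]
[[ 674.2   33.5   12. ]
 [ 662.2 -269.5   12. ]
 [ 545.4   36.3   12. ]]
yaw of y axis -0.039748852659348105 303.22784971903087 128.86071560907425
handle [[ 454.80621838 -189.78496796   93.        ]] pot [[425.72025249 252.76799099  62.        ]]
```

```bash
cat > go.py <<'E'
# prints offset in tool axes to reach target x y z (mm), yaw of tool y (deg, world) and turn needed
from h import *
from scipy.spatial.transform import Rotation as Ro
import sys
def delta(x,y,z,a=None):
    o=get_obs();R=Ro.from_quat(np.roll(o["eef_rot"],-1)).as_matrix()
    w=np.degrees(np.arctan2(R[1,1],R[0,1]))
    print("t",o["time"],"at",np.round(o["position"],1),"tool y ang",round(w,2),"tilt z",R[:,2].round(4),"offset",np.round(R.T@(np.array([x,y,z])-o["position"]),1), "F",np.round(o["contact_force"],2))
    if a is not None: print("yaw",round(w-a,2))
if __name__=="__main__": delta(*map(float,sys.argv[1:]))
E
python3 -m crank '[{"offset":[0,0,0],"yaw":8.5},{"offset":[0,0,0],"yaw":8.5},{"offset":[0,0,0],"yaw":8.5},{"offset":[0,0,0],"yaw":8.5},{"offset":[0,0,0],"yaw":8.5}]' 1
python3 -m crank '[{"offset":[0,0,0],"yaw":8.5},{"offset":[0,0,0],"yaw":8.5},{"offset":[0,0,0],"yaw":8.5},{"offset":[0,0,0],"yaw":2.3},{"offset":[0,0,0],"yaw":0}]'
python3 go.py 424 254 220 -2
```

```text
time: 0.6
position: [215.6, 532.6, 202.7]
eef_rot: [-0.0, 0.537, 0.844, -0.001]
contact_force: [-0.6, -0.6, 0.8]
width: 85.2
gripper_force: 0.0
time: 1.1
position: [215.6, 532.7, 202.8]
eef_rot: [0.0, 0.721, 0.692, -0.0]
contact_force: [-0.4, -0.9, -0.6]
width: 85.4
gripper_force: 0.0
t 1.1 at [215.6 532.7 202.8] tool y ang -2.36 tilt z [-5.e-04 -8.e-04 -1.e+00] offset [-269.9  219.6  -17.1] F [-0.39 -0.86 -0.62]
yaw -0.36
```

```bash
python3 -m crank '[{"offset":[-34,27,-4],"yaw":0},{"offset":[-34,27,-4],"yaw":0},{"offset":[-34,27,-4],"yaw":0},{"offset":[-34,27,-4],"yaw":0},{"offset":[-34,27,0],"yaw":0}]'
python3 -m crank '[{"offset":[-34,28,0],"yaw":0},{"offset":[-33,28,0],"yaw":0},{"offset":[-33,28,0],"yaw":0},{"offset":[0,0,0],"yaw":0},{"offset":[0,0,0],"yaw":0}]'
python3 - <<'E'
from go import *
delta(424,254,220,-2)
c=get_calibration("wrist");T=c["camera_from_world"];print((-T[:3,:3].T@T[:3,3]).round(1),T[2,:3].round(3))
im,d=snapshot("wrist");cv2.imwrite("pics/w1.png",im[:,:,::-1])
P=cloud(c,d);g=green(im);n,l,s,ct=cv2.connectedComponentsWithStats(g)
for i in range(1,n):
    if s[i,4]>300:
        q=P[(l==i)&(d>0)];t=q[(q[:,2]>55)&(q[:,2]<70)];print(s[i],ct[i].round(1))
        if len(t)>100:print(np.median(t,0).round(1),((np.percentile(t,1,axis=0)+np.percentile(t,99,axis=0))/2).round(1),(np.percentile(t,99,axis=0)-np.percentile(t,1,axis=0)).round(1),t.mean(0).round(1))
E
```

```text
time: 1.6
position: [344.6, 356.3, 219.8]
eef_rot: [0.0, 0.721, 0.693, 0.0]
contact_force: [1.0, 0.3, 0.8]
width: 85.6
gripper_force: 0.0
time: 2.1
position: [423.8, 253.5, 219.0]
eef_rot: [-0.0, 0.722, 0.692, -0.0]
contact_force: [-1.2, 0.3, 0.4]
width: 85.3
gripper_force: 0.0
t 2.1 at [423.8 253.5 219. ] tool y ang -2.44 tilt z [-8.e-04  1.e-04 -1.e+00] offset [ 0.5  0.1 -1. ] F [-1.15  0.35  0.39]
yaw -0.44
[428.1 338.8 389.4] [0.016 0.328 0.945]
[257 179  51  28 658] [282.8 192.8]
[424.  244.6  59.8] [423.7 244.1  60.6] [41.  22.6  5.6] [424.  244.4  60.2]
```

View pics/w1.png

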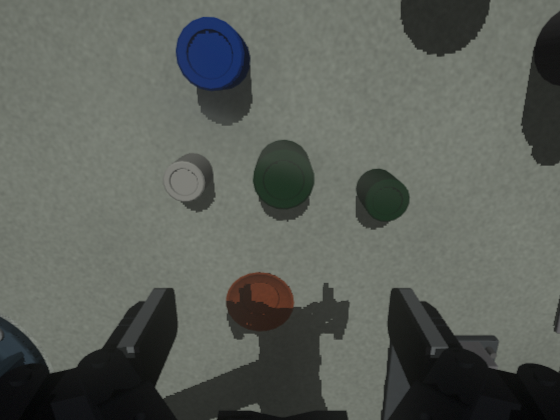

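The wrist view shows the pot with its top disc around (284,179), open fingers at the bottom, the small green pot at (384,198) and the saucer at (260,300).

```bash
python3 - <<'E'
from go import *
c=get_calibration("wrist")
im=cv2.imread("pics/w1.png")[:,:,::-1].copy()
h=cv2.cvtColor(im,cv2.COLOR_RGB2HSV)
m=cv2.inRange(h,(50,50,10),(100,255,255));n,l,s,ct=cv2.connectedComponentsWithStats(m)
i=l[190,284];print(s[i]);x,y,w,hh=s[i,:4]
# lower boundary of blob is the top-disc's near rim: fit circle in world at z=62 to lower-half contour
cs=max(cv2.findContours((l==i).astype(np.uint8),0,1)[0],key=len)[:,0,:]
cs=cs[cs[:,1]>y+hh-28]
p=ray(c,cs,62);A=np.c_[2*p[:,:2],np.ones(len(p))];r=np.linalg.lstsq(A,(p[:,:2]**2).sum(1),rcond=None)[0]
print(r[:2],np.sqrt(r[2]+r[:2]@r[:2]),len(cs))
print(proj(c,[[r[0],r[1],62]]), h[190,270:300:6])
print(ray(c,[[283.5,180]],62))
E
```

```text
[ 253  161   60   48 2077]
[424.15672498 258.09919199] 26.47394198255083 78
[[283.04114383 179.54903553]] [[65 92 50]
 [65 94 49]
 [65 99 49]
 [65 94 49]
 [65 94 49]]
[[424.5520803  257.66644557  62.        ]]
```

```bash
python3 -m crank '[{"offset":[3.5,0,38],"yaw":0},{"offset":[0,0,38],"yaw":0},{"offset":[0,0,38],"yaw":0},{"offset":[0,0,38],"yaw":0},{"offset":[0,0,30],"yaw":0}]'
python3 -m crank '[{"offset":[0,0,12],"yaw":0},{"offset":[0,0,0],"yaw":0}]'
python3 -m crank '[{"offset":[0,0,0],"yaw":0},{"offset":[0,0,0],"yaw":0},{"offset":[0,0,0],"yaw":0},{"offset":[0,0,0],"yaw":0},{"offset":[0,0,0],"yaw":0}]' 0.4 40
python3 -m crank '[{"offset":[0,0,0],"yaw":0},{"offset":[0,0,0],"yaw":0},{"offset":[0,0,0],"yaw":0}]'
```

```text
time: 2.65
position: [421.6, 258.9, 35.1]
eef_rot: [-0.001, 0.72, 0.694, -0.001]
contact_force: [0.6, 0.8, 0.0]
width: 85.6
gripper_force: 0.0
time: 2.85
position: [421.6, 258.2, 23.9]
eef_rot: [-0.001, 0.721, 0.693, -0.002]
contact_force: [-0.3, 0.5, 0.3]
width: 85.2
gripper_force: 0.0
time: 3.35
position: [425.2, 258.5, 27.7]
eef_rot: [0.001, 0.721, 0.693, 0.002]
contact_force: [-3.0, 0.5, 8.4]
width: 53.1
gripper_force: 40.2
time: 3.65
position: [425.2, 258.5, 27.7]
eef_rot: [0.001, 0.721, 0.692, 0.002]
contact_force: [-3.5, 1.6, 8.7]
width: 53.2
gripper_force: 40.3
```

```bash
python3 -m crank '[{"offset":[0,0,-20],"yaw":0},{"offset":[0,0,-45],"yaw":0},{"offset":[0,0,-45],"yaw":0},{"offset":[0,0,-45],"yaw":0},{"offset":[0,0,-40],"yaw":0}]'
python3 -m crank '[{"offset":[-30,20,0],"yaw":0},{"offset":[-32,24,0],"yaw":0},{"offset":[-34,26,0],"yaw":0},{"offset":[-36,26,0],"yaw":0},{"offset":[-36,26,0],"yaw":0}]'
python3 -m crank '[{"offset":[-36,26,0],"yaw":0},{"offset":[-36,26,0],"yaw":0},{"offset":[-28,15,0],"yaw":0},{"offset":[0,0,0],"yaw":0},{"offset":[0,0,0],"yaw":0}]'
python3 - <<'E'
from go import *
delta(622,-10,225,-2)
c=get_calibration("wrist")
im,d=snapshot("wrist");cv2.imwrite("pics/w2.png",im[:,:,::-1]);np.save("pics/w2.npy",d);np.save("pics/w2c.npy",c,allow_pickle=True)
E
```

```text
time: 4.15
position: [423.9, 257.8, 223.7]
eef_rot: [0.001, 0.721, 0.692, 0.001]
contact_force: [0.7, -0.3, -3.6]
width: 52.7
gripper_force: 43.3
time: 4.65
position: [539.4, 83.4, 221.4]
eef_rot: [0.0, 0.721, 0.693, 0.001]
contact_force: [0.0, 1.3, -3.6]
width: 52.9
gripper_force: 43.2
time: 5.15
position: [601.4, -18.4, 220.5]
eef_rot: [-0.0, 0.722, 0.692, 0.0]
contact_force: [-0.0, 0.9, -4.1]
width: 52.8
gripper_force: 43.3
t 5.15 at [601.4 -18.4 220.5] tool y ang -2.45 tilt z [-2.e-04  5.e-04 -1.e+00] offset [ 9.3 20.2 -4.4] F [-0.04  0.94 -4.06]
yaw -0.45
```

View pics/w2.png

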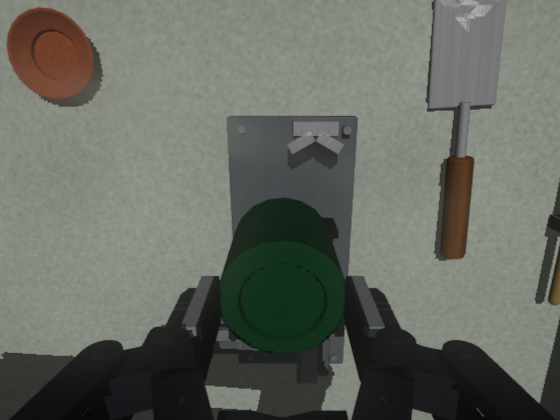

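The held pot covers the gap, but the plate's +y corners at (228,117) and (357,117) and the V jaw, with tips near (290,152) and (342,151), are clear. I'll enlarge the jaw.

```bash
python3 - <<'E'
import cv2
a=cv2.imread("pics/w2.png")[100:200,215:375]
cv2.imwrite("pics/crop2.png",cv2.convertScaleAbs(cv2.resize(a,None,fx=5,fy=5,interpolation=cv2.INTER_CUBIC),alpha=1.4))
E
```

```text
(no output)
```

View pics/crop2.png

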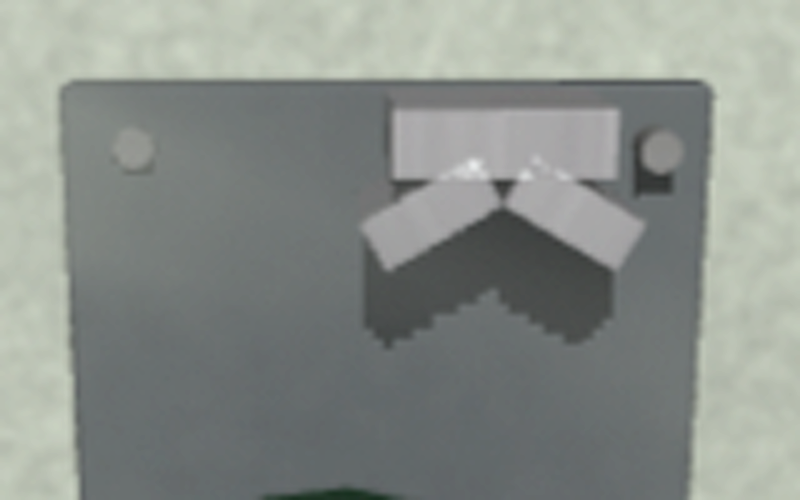

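The V's inner vertex is at crop (502,209), with front corners at (390,271) and (617,268). The plate's long edges are at x = 62→82 and 712→690.

```bash
python3 - <<'E'
from go import *
c=np.load("pics/w2c.npy",allow_pickle=True).item()
K=lambda x,y:(x/5+215-.4,y/5+100-.4)
v,a,b=ray(c,[K(502,209),K(390,271),K(617,268)],54);print("V",v.round(1),a.round(1),b.round(1),np.linalg.norm(b-a))
e=ray(c,[K(63,100),K(82,495),K(711,100),K(690,495)],12);print(e.round(1))
for p,q in((e[0],e[1]),(e[2],e[3])):print("yaw",np.arctan2(-(p-q)[0],(p-q)[1]))
w=b-a;print("yaw V",np.arctan2(w[1],w[0]))
for yaw in(-.03,-.04): 
  yv=np.array([-np.sin(yaw),np.cos(yaw)]);print("seat",v[:2]-32.33*yv, (e[0]+e[2])[:2]/2+20*np.array([np.cos(yaw),np.sin(yaw)]))
# held pot: top disc
im=cv2.imread("pics/w2.png")[:,:,::-1].copy();m=cv2.inRange(cv2.cvtColor(im,cv2.COLOR_RGB2HSV),(50,80,10),(100,255,255))
n,l,s,ct=cv2.connectedComponentsWithStats(m);i=l[300,284];print(s[i])
zt=220.5-27.7+62;x,y,ww,hh=s[i,:4]
print("pot top mid via sides/near rim",ray(c,[[x,292],[x+ww-1,292],[x+ww/2,y+hh-1]],zt))
E
```

```text
V [632.4  16.9  54. ] [612.    6.6  54. ] [653.    5.4  54. ] 41.007958257344264
[[549.4  35.7  12. ]
 [546.  -45.7  12. ]
 [677.2  30.2  12. ]
 [674.6 -51.2  12. ]]
yaw -0.041867167704020554
yaw -0.032299944468845446
yaw V -0.029645579783432272
seat [631.3971302  -15.46070226] [633.31465492  32.35068638]
seat [631.07402955 -15.44938912] [633.30765638  32.1508097 ]
[  220   198   125   156 14637]
pot top mid via sides/near rim [[576.03248575 -13.79955442 254.8       ]
 [627.53879521 -15.98044204 254.8       ]
 [600.68040345 -45.70936535 254.8       ]]
```

```bash
python3 -m crank '[{"offset":[-2.6,14.4,0],"yaw":0},{"offset":[-3,15,0],"yaw":0},{"offset":[0,0,30],"yaw":0},{"offset":[0,0,40],"yaw":0},{"offset":[0,0,40],"yaw":0}]'
python3 -m crank '[{"offset":[0,0,35],"yaw":0},{"offset":[0,0,20],"yaw":0},{"offset":[0,0,0],"yaw":0},{"offset":[0,0,0],"yaw":0}]'
python3 go.py 630.5 -25.2 40 -2
```

```text
time: 5.7
position: [630.9, -23.0, 110.3]
eef_rot: [0.001, 0.721, 0.693, 0.001]
contact_force: [0.4, 0.0, -3.4]
width: 52.3
gripper_force: 43.4
time: 6.1
position: [630.8, -23.5, 56.2]
eef_rot: [0.0, 0.721, 0.693, 0.0]
contact_force: [0.3, 0.2, -2.9]
width: 52.5
gripper_force: 43.4
t 6.1 at [630.8 -23.5  56.2] tool y ang -2.27 tilt z [ 3.e-04  1.e-04 -1.e+00] offset [-1.7 -0.3 16.2] F [ 0.26  0.19 -2.86]
yaw -0.27
```

```bash
python3 -m crank '[{"offset":[-1,0,9],"yaw":0},{"offset":[0,0,4],"yaw":0},{"offset":[0,0,2],"yaw":0},{"offset":[0,0,0],"yaw":0},{"offset":[0,0,0],"yaw":0}]'
python3 -m crank '[{"offset":[0,0,1],"yaw":0},{"offset":[0,0,1],"yaw":0},{"offset":[0,0,0],"yaw":0}]'
```

```text
time: 6.6
position: [630.9, -25.7, 40.6]
eef_rot: [0.0, 0.721, 0.692, 0.0]
contact_force: [-0.2, -0.4, -2.3]
width: 52.8
gripper_force: 43.4
time: 6.9
position: [631.2, -25.7, 39.9]
eef_rot: [0.0, 0.721, 0.693, 0.0]
contact_force: [-5.0, 1.2, 6.7]
width: 52.5
gripper_force: 45.0
```

```bash
python3 -m crank '[{"offset":[0,0,0],"yaw":0},{"offset":[0,0,0],"yaw":0},{"offset":[0,0,0],"yaw":0},{"offset":[0,0,0],"yaw":0},{"offset":[0,0,0],"yaw":0}]' 1
python3 -m crank '[{"offset":[0,0,-15],"yaw":0},{"offset":[0,0,-40],"yaw":0},{"offset":[0,0,-45],"yaw":0},{"offset":[0,0,-45],"yaw":0},{"offset":[0,0,-15],"yaw":0}]'
python3 -m crank '[{"offset":[0,0,0],"yaw":0},{"offset":[0,0,0],"yaw":0}]'
python3 - <<'E'
from go import *
delta(631,-25,200,-2)
c=get_calibration("wrist")
im,d=snapshot("wrist");cv2.imwrite("pics/w3.png",im[:,:,::-1]);np.save("pics/w3c.npy",c,allow_pickle=True)
E
```

```text
time: 7.4
position: [630.7, -25.6, 38.2]
eef_rot: [-0.0, 0.721, 0.692, 0.0]
contact_force: [0.6, -0.5, -0.0]
width: 85.5
gripper_force: 0.0
time: 7.9
position: [633.8, -26.2, 206.0]
eef_rot: [0.004, 0.721, 0.693, 0.003]
contact_force: [1.0, -0.1, 0.0]
width: 85.3
gripper_force: 0.0
time: 8.1
position: [630.1, -25.5, 197.7]
eef_rot: [-0.0, 0.721, 0.692, -0.0]
contact_force: [0.2, 0.7, -0.8]
width: 85.5
gripper_force: 0.0
t 8.1 at [630.1 -25.5 197.7] tool y ang -2.35 tilt z [-8.e-04  2.e-04 -1.e+00] offset [ 0.5  0.8 -2.3] F [ 0.24  0.74 -0.81]
yaw -0.35
```

View pics/w3.png

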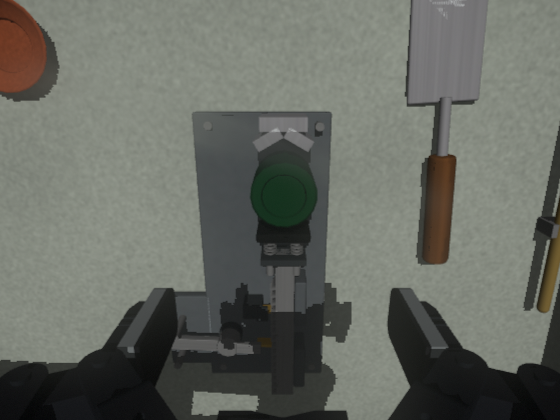

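The pot stands on the bed between pad and V, its top disc at (284,194) in line with the V at (284,135). The lever bar is at lower left. Next I'll check the numbers and go to look at the handle.

```bash
python3 - <<'E'
from go import *
c=np.load("pics/w3c.npy",allow_pickle=True).item()
im=cv2.imread("pics/w3.png")[:,:,::-1].copy();m=cv2.inRange(cv2.cvtColor(im,cv2.COLOR_RGB2HSV),(50,80,10),(100,255,255))
n,l,s,ct=cv2.connectedComponentsWithStats(m);i=l[200,284];print(s[i])
x,y,w,h=s[i,:4];p=ray(c,[[x,194],[x+w-1,194],[x+w/2,y+h-1]],74);print(p.round(1),"pot",(p[0]+p[1])[0]/2,p[2,1]+28)
print("j6",get_obs()["joint_positions"])
delta(455,-190,215,-92)
E
python3 -m crank '[{"offset":[-30,-30,-4],"yaw":8.5},{"offset":[-24,-37,-4],"yaw":8.5},{"offset":[-19,-40,-4],"yaw":8.5},{"offset":[0,0,0],"yaw":8.5},{"offset":[0,0,0],"yaw":8.5}]'
python3 go.py 455 -190 215 -92
```

```text
[ 251  165   66   63 3168]
[[604.7 -24.4  74. ]
 [657.8 -26.6  74. ]
 [630.5 -54.4  74. ]] pot 631.2559782642105 -26.416583640756926
j6 [-2.28277511e-01  3.09065245e-01  1.46490363e+00 -5.73350822e-06
  1.37072400e+00 -1.87279983e-01]
t 8.15 at [629.5 -25.3 196.4] tool y ang -2.35 tilt z [-3.e-03  7.e-04 -1.e+00] offset [-171.7 -167.6  -18.2] F [ 0.35 -0.75  0.05]
yaw 89.65
time: 8.65
position: [512.1, -75.3, 208.0]
eef_rot: [-0.002, 0.925, 0.38, -0.002]
contact_force: [1.0, -0.3, 0.0]
width: 85.2
gripper_force: 0.0
t 8.65 at [512.1 -75.3 208. ] tool y ang -45.27 tilt z [-0.004   0.0016 -1.    ] offset [-121.3   41.3   -7. ] F [ 1.05 -0.25  0.04]
yaw 46.73
```

```bash
python3 -m crank '[{"offset":[0,0,0],"yaw":8.5},{"offset":[0,0,0],"yaw":8.5},{"offset":[0,0,0],"yaw":8.5},{"offset":[0,0,0],"yaw":8.5},{"offset":[0,0,0],"yaw":8.5}]'
python3 -m crank '[{"offset":[0,0,0],"yaw":4},{"offset":[0,0,0],"yaw":0},{"offset":[0,0,0],"yaw":0}]'
python3 go.py 455 -190 215 -92
```

```text
time: 9.15
position: [513.1, -75.1, 207.6]
eef_rot: [-0.001, 1.0, 0.02, -0.002]
contact_force: [0.1, -0.7, 0.1]
width: 85.3
gripper_force: 0.0
time: 9.45
position: [513.7, -75.3, 208.6]
eef_rot: [-0.001, 1.0, -0.011, -0.001]
contact_force: [0.1, -0.2, -0.0]
width: 85.2
gripper_force: 0.0
t 9.45 at [513.7 -75.3 208.6] tool y ang -91.23 tilt z [-0.0029  0.0011 -1.    ] offset [-56.2 115.9  -6.3] F [ 0.1  -0.2  -0.04]
yaw 0.77
```

```bash
python3 -m crank '[{"offset":[-14,29,0],"yaw":0},{"offset":[-14,29,0],"yaw":0},{"offset":[-14,29,0],"yaw":0},{"offset":[-14,29,0],"yaw":0},{"offset":[0,0,0],"yaw":0}]'
python3 -m crank '[{"offset":[0,0,0],"yaw":0},{"offset":[0,0,0],"yaw":0}]'
python3 - <<'E'
from go import *
delta(455,-190,215,-92)
c=get_calibration("wrist")
im,d=snapshot("wrist");cv2.imwrite("pics/w4.png",im[:,:,::-1]);np.save("pics/w4c.npy",c,allow_pickle=True);np.save("pics/w4.npy",d)
E
```

```text
time: 9.95
position: [454.3, -192.9, 209.6]
eef_rot: [0.0, 1.0, -0.013, -0.001]
contact_force: [-0.0, 0.2, -0.5]
width: 85.5
gripper_force: 0.0
time: 10.15
position: [456.0, -189.5, 209.9]
eef_rot: [-0.0, 1.0, -0.011, -0.0]
contact_force: [-0.1, -0.8, 0.1]
width: 85.5
gripper_force: 0.0
t 10.15 at [ 456.  -189.5  209.9] tool y ang -91.29 tilt z [-4.e-04  8.e-04 -1.e+00] offset [-1.   0.5 -5.1] F [-0.11 -0.85  0.06]
yaw 0.71
```

View pics/w4.png

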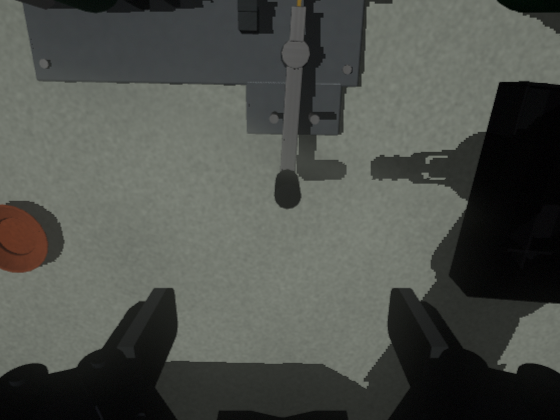

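The handle post is the black blob from (287,172) to (288,207). The pivot boss is at (295,54), and the stop posts are at (274,119) and (315,119) with the bar on the left (+y, rest) side.

```bash
python3 - <<'E'
from go import *
c=np.load("pics/w4c.npy",allow_pickle=True).item()
im=cv2.imread("pics/w4.png");g=cv2.cvtColor(im,cv2.COLOR_BGR2GRAY)
m=(g<60).astype(np.uint8);n,l,s,ct=cv2.connectedComponentsWithStats(m[165:225,265:310].copy());i=1+np.argmax(s[1:,4]);print(s[i],ct[i])
x,y,w,h=s[i,:4];x+=265;y+=165
p=ray(c,[[x,y+h-12],[x+w-1,y+h-12],[x+w/2,y+h-1]],93);print(p.round(1));print("handle",p[2,0]+11,(p[0]+p[1])[1]/2)
print("pivot at boss z?",ray(c,[[295,54]],45),"stops",ray(c,[[274,119],[315,119]],47))
E
python3 go.py 455 -190 54 -92
```

```text
[ 10   5  26  39 817] [21.95104039 24.05875153]
[[ 454.9 -182.9   93. ]
 [ 454.5 -202.9   93. ]
 [ 445.4 -193.1   93. ]]
handle 456.3942635626196 -192.8957162841464
pivot at boss z? [[ 563.42105324 -201.64474471   45.        ]] stops [[ 511.6973637  -182.7671367    47.        ]
 [ 510.88983628 -218.33374182   47.        ]]
t 10.2 at [ 456.1 -189.3  210. ] tool y ang -91.26 tilt z [-3.e-04  6.e-04 -1.e+00] offset [ -1.1   0.8 156. ] F [0.39 0.15 1.43]
yaw 0.74
```

```bash
python3 -m crank '[{"offset":[0,3.6,35],"yaw":0},{"offset":[0,0,40],"yaw":0},{"offset":[0,0,40],"yaw":0},{"offset":[0,0,30],"yaw":0},{"offset":[0,0,11],"yaw":0}]' 0.6
python3 -m crank '[{"offset":[0,0,0],"yaw":0},{"offset":[0,0,0],"yaw":0},{"offset":[0,0,0],"yaw":0}]'
python3 go.py 456.4 -192.9 53 -92
python3 -m crank '[{"offset":[0,0,0],"yaw":0},{"offset":[0,0,0],"yaw":0},{"offset":[0,0,0],"yaw":0},{"offset":[0,0,0],"yaw":0},{"offset":[0,0,0],"yaw":0}]' 0.1 25
python3 -m crank '[{"offset":[0,0,0],"yaw":0}]'
```

```text
time: 10.7
position: [454.1, -191.3, 51.1]
eef_rot: [-0.002, 1.0, -0.011, -0.002]
contact_force: [0.1, -0.4, 0.6]
width: 51.0
gripper_force: 0.0
time: 11.0
position: [457.3, -194.7, 56.2]
eef_rot: [0.001, 1.0, -0.012, 0.001]
contact_force: [-0.4, 0.3, 0.5]
width: 51.3
gripper_force: 0.0
t 11.0 at [ 457.3 -194.7   56.2] tool y ang -91.32 tilt z [ 0.0028 -0.0021 -1.    ] offset [-1.  -1.7  3.2] F [-0.4   0.3   0.47]
yaw 0.68
time: 11.5
position: [456.4, -194.5, 55.3]
eef_rot: [0.001, 1.0, -0.012, 0.001]
contact_force: [-0.9, -0.5, 6.0]
width: 20.3
gripper_force: 24.4
time: 11.6
position: [456.4, -194.5, 55.3]
eef_rot: [0.001, 1.0, -0.012, 0.001]
contact_force: [-1.1, -0.3, 6.9]
width: 20.3
gripper_force: 24.4
```

```bash
python3 -m crank '[{"offset":[0,-3,-3],"yaw":0},{"offset":[0,-3,0],"yaw":0},{"offset":[0,0,0],"yaw":0}]'
python3 -m crank '[{"offset":[0,-2,0],"yaw":0},{"offset":[0,0,0],"yaw":0},{"offset":[0,0,0],"yaw":0}]'
python3 -m crank '[{"offset":[0,-2,0],"yaw":0},{"offset":[0,0,0],"yaw":0},{"offset":[0,0,0],"yaw":0}]'
```

```text
time: 11.9
position: [456.4, -187.6, 56.3]
eef_rot: [-0.0, 1.0, -0.012, 0.001]
contact_force: [6.6, -2.7, -12.1]
width: 20.5
gripper_force: 26.2
time: 12.2
position: [456.3, -185.5, 56.3]
eef_rot: [-0.0, 1.0, -0.012, 0.0]
contact_force: [6.5, -1.8, -10.7]
width: 20.7
gripper_force: 26.3
time: 12.5
position: [456.5, -184.3, 56.3]
eef_rot: [0.0, 1.0, -0.012, 0.001]
contact_force: [6.5, -4.6, -12.9]
width: 20.4
gripper_force: 26.1
```

```bash
python3 -m crank '[{"offset":[0.3,5,2],"yaw":0},{"offset":[0,5,0],"yaw":0},{"offset":[0,5,0],"yaw":0},{"offset":[0,6,0],"yaw":0},{"offset":[0,0,0],"yaw":0}]'
python3 -m crank '[{"offset":[0,0,0],"yaw":0}]'
python3 -m crank '[{"offset":[0,3,0],"yaw":0},{"offset":[0,2,0],"yaw":0},{"offset":[0,0,0],"yaw":0}]'
python3 -m crank '[{"offset":[0,1,0],"yaw":0},{"offset":[0,0,0],"yaw":0},{"offset":[0,0,0],"yaw":0}]'
```

```text
time: 13.0
position: [454.5, -204.3, 55.6]
eef_rot: [-0.001, 1.0, -0.011, -0.002]
contact_force: [-5.0, 3.5, 8.3]
width: 20.1
gripper_force: 28.6
time: 13.1
position: [454.5, -204.2, 55.6]
eef_rot: [-0.001, 1.0, -0.011, -0.002]
contact_force: [-5.7, 2.1, 7.6]
width: 20.2
gripper_force: 28.6
time: 13.4
position: [454.2, -209.0, 55.5]
eef_rot: [-0.001, 1.0, -0.011, -0.002]
contact_force: [-6.6, 3.3, 9.4]
width: 20.0
gripper_force: 28.7
time: 13.7
position: [454.2, -209.6, 55.5]
eef_rot: [-0.001, 1.0, -0.011, -0.002]
contact_force: [-5.9, 4.3, 9.7]
width: 20.2
gripper_force: 28.7
```

```bash
python3 -m crank '[{"offset":[-0.5,1,-0.8],"yaw":0},{"offset":[0,0,0],"yaw":0},{"offset":[0,0,0],"yaw":0}]'
python3 -m crank '[{"offset":[0,1,0],"yaw":0},{"offset":[0,0,0],"yaw":0},{"offset":[0,0,0],"yaw":0}]'
```

```text
time: 14.0
position: [453.9, -211.0, 55.7]
eef_rot: [-0.001, 1.0, -0.012, -0.001]
contact_force: [-4.4, 3.4, 2.5]
width: 19.8
gripper_force: 28.2
time: 14.3
position: [454.0, -212.0, 55.7]
eef_rot: [-0.001, 1.0, -0.012, -0.001]
contact_force: [-4.4, 2.8, 2.4]
width: 20.2
gripper_force: 28.2
```

```bash
python3 -m crank '[{"offset":[0,1,0],"yaw":0},{"offset":[0,0,0],"yaw":0},{"offset":[0,0,0],"yaw":0}]'
python3 -m crank '[{"offset":[0,-5,0],"yaw":0},{"offset":[0,-6,0],"yaw":0},{"offset":[0,-6,0],"yaw":0},{"offset":[0,-5,0],"yaw":0},{"offset":[0,-4,0],"yaw":0}]'
python3 -m crank '[{"offset":[0,-2,0],"yaw":0},{"offset":[0,0,0],"yaw":0},{"offset":[0,0,0],"yaw":0}]'
```

```text
time: 14.6
position: [454.0, -212.5, 55.7]
eef_rot: [-0.001, 1.0, -0.012, -0.001]
contact_force: [-4.5, 5.2, 3.8]
width: 20.3
gripper_force: 28.2
time: 15.1
position: [455.5, -188.0, 55.9]
eef_rot: [0.0, 1.0, -0.012, -0.0]
contact_force: [-2.4, -4.5, -3.1]
width: 20.1
gripper_force: 27.4
time: 15.4
position: [455.4, -185.5, 55.9]
eef_rot: [-0.0, 1.0, -0.012, -0.0]
contact_force: [-4.5, -0.4, -0.5]
width: 20.2
gripper_force: 27.6
```

```bash
python3 -m crank '[{"offset":[0,5,0],"yaw":0},{"offset":[0,5,0],"yaw":0},{"offset":[0,5,0],"yaw":0},{"offset":[0,5,0],"yaw":0},{"offset":[0,0.5,0],"yaw":0}]'
python3 -m crank '[{"offset":[0,0,0],"yaw":0},{"offset":[0,0,0],"yaw":0}]'
python3 -m crank '[{"offset":[0,3,0],"yaw":0},{"offset":[0,3,0],"yaw":0},{"offset":[0,0,0],"yaw":0},{"offset":[0,0,0],"yaw":0}]'
```

```text
time: 15.9
position: [455.0, -205.9, 55.8]
eef_rot: [-0.001, 1.0, -0.012, -0.0]
contact_force: [-4.2, 3.0, 1.7]
width: 20.5
gripper_force: 27.8
time: 16.1
position: [455.0, -206.0, 55.9]
eef_rot: [-0.0, 1.0, -0.012, -0.0]
contact_force: [-4.4, 2.0, -0.5]
width: 20.1
gripper_force: 27.7
time: 16.5
position: [454.9, -212.0, 55.8]
eef_rot: [-0.0, 1.0, -0.012, -0.0]
contact_force: [-4.0, 2.8, -1.0]
width: 20.2
gripper_force: 27.7
```

```bash
python3 -m crank '[{"offset":[0,-5.5,0],"yaw":0},{"offset":[0,-6,0],"yaw":0},{"offset":[0,-6,0],"yaw":0},{"offset":[0,-6,0],"yaw":0},{"offset":[0,-3,0],"yaw":0}]'
python3 -m crank '[{"offset":[0,-0.3,0],"yaw":0},{"offset":[0,0,0],"yaw":0},{"offset":[0,0,0],"yaw":0}]'
python3 -m crank '[{"offset":[0,5,0],"yaw":0},{"offset":[0,5,0],"yaw":0},{"offset":[0,5,0],"yaw":0},{"offset":[0,5,0],"yaw":0},{"offset":[0,0.8,0],"yaw":0}]'
python3 -m crank '[{"offset":[0,0,0],"yaw":0},{"offset":[0,0,0],"yaw":0}]'
python3 -m crank '[{"offset":[0,3,0],"yaw":0},{"offset":[0,3,0],"yaw":0},{"offset":[0,0,0],"yaw":0},{"offset":[0,0,0],"yaw":0}]'
```

```text
time: 17.0
position: [456.2, -185.5, 56.1]
eef_rot: [0.0, 1.0, -0.012, 0.0]
contact_force: [0.6, -2.6, -6.4]
width: 20.3
gripper_force: 26.9
time: 17.3
position: [456.2, -185.5, 56.1]
eef_rot: [-0.0, 1.0, -0.012, 0.0]
contact_force: [1.2, 0.2, -5.4]
width: 20.1
gripper_force: 26.9
time: 17.8
position: [454.2, -206.4, 56.0]
eef_rot: [-0.001, 1.0, -0.012, -0.001]
contact_force: [-4.7, 1.7, 0.3]
width: 20.0
gripper_force: 27.5
time: 18.0
position: [454.2, -206.5, 56.0]
eef_rot: [-0.0, 1.0, -0.012, -0.001]
contact_force: [-4.7, 1.7, -0.1]
width: 20.2
gripper_force: 27.4
time: 18.4
position: [454.4, -211.6, 56.0]
eef_rot: [-0.001, 1.0, -0.011, -0.001]
contact_force: [-2.8, 5.2, 0.2]
width: 20.2
gripper_force: 27.5
```

```bash
python3 -m crank '[{"offset":[0,-5.5,0],"yaw":0},{"offset":[0,-6,0],"yaw":0},{"offset":[0,-6,0],"yaw":0},{"offset":[0,-6,0],"yaw":0},{"offset":[0,-3.3,0],"yaw":0}]'
python3 -m crank '[{"offset":[0,0,0],"yaw":0},{"offset":[0,0,0],"yaw":0}]'
python3 -m crank '[{"offset":[0,5,0],"yaw":0},{"offset":[0,5,0],"yaw":0},{"offset":[0,5,0],"yaw":0},{"offset":[0,5,0],"yaw":0},{"offset":[0,0.6,0],"yaw":0}]'
python3 -m crank '[{"offset":[0,0,0],"yaw":0},{"offset":[0,0,0],"yaw":0}]'
python3 -m crank '[{"offset":[0,0,0],"yaw":0}]'
```

```text
time: 18.9
position: [456.4, -186.0, 56.3]
eef_rot: [0.001, 1.0, -0.012, 0.001]
contact_force: [2.1, -3.8, -7.3]
width: 19.9
gripper_force: 26.6
time: 19.1
position: [456.3, -185.9, 56.2]
eef_rot: [0.0, 1.0, -0.012, 0.001]
contact_force: [1.5, -1.8, -6.9]
width: 20.3
gripper_force: 26.7
time: 19.6
position: [453.6, -204.5, 55.9]
eef_rot: [-0.002, 1.0, -0.011, -0.002]
contact_force: [-6.3, 8.2, 5.6]
width: 19.7
gripper_force: 27.9
time: 19.8
position: [453.6, -204.5, 55.9]
eef_rot: [-0.002, 1.0, -0.011, -0.002]
contact_force: [-6.2, 6.6, 4.5]
width: 20.3
gripper_force: 27.8
time: 19.9
position: [453.6, -204.5, 55.9]
eef_rot: [-0.002, 1.0, -0.011, -0.002]
contact_force: [-5.4, 6.1, 4.0]
width: 20.4
gripper_force: 27.8
```

```bash
python3 -m crank '[{"offset":[0,1.5,0],"yaw":0},{"offset":[0,0,0],"yaw":0},{"offset":[0,0,0],"yaw":0}]'
python3 -m crank '[{"offset":[0,3,0],"yaw":0},{"offset":[0,1.5,0],"yaw":0},{"offset":[0,0,0],"yaw":0},{"offset":[0,0,0],"yaw":0}]'
python3 -m crank '[{"offset":[0,1,0],"yaw":0},{"offset":[0,0,0],"yaw":0},{"offset":[0,0,0],"yaw":0}]'
```

```text
time: 20.2
position: [453.6, -205.5, 55.9]
eef_rot: [-0.002, 1.0, -0.011, -0.002]
contact_force: [-5.3, 8.3, 5.6]
width: 20.4
gripper_force: 27.9
time: 20.6
position: [453.4, -209.9, 55.8]
eef_rot: [-0.002, 1.0, -0.011, -0.002]
contact_force: [-5.2, 8.4, 6.0]
width: 19.9
gripper_force: 28.0
time: 20.9
position: [453.4, -210.5, 55.8]
eef_rot: [-0.003, 1.0, -0.011, -0.002]
contact_force: [-4.5, 9.8, 6.7]
width: 20.2
gripper_force: 28.0
```

```bash
python3 -m crank '[{"offset":[0,1,0],"yaw":0},{"offset":[0,0,0],"yaw":0},{"offset":[0,0,0],"yaw":0}]'
python3 -m crank '[{"offset":[0,0.8,0],"yaw":0},{"offset":[0,0,0],"yaw":0},{"offset":[0,0,0],"yaw":0}]'
```

```text
time: 21.2
position: [453.2, -211.8, 55.9]
eef_rot: [-0.003, 1.0, -0.011, -0.002]
contact_force: [-5.7, 9.7, 6.2]
width: 20.2
gripper_force: 28.1
time: 21.5
position: [453.2, -212.3, 55.8]
eef_rot: [-0.003, 1.0, -0.011, -0.002]
contact_force: [-5.6, 10.5, 7.2]
width: 20.4
gripper_force: 28.1
```

```bash
python3 -m crank '[{"offset":[0,-5.5,0],"yaw":0},{"offset":[0,-6,0],"yaw":0},{"offset":[0,-6,0],"yaw":0},{"offset":[0,-6,0],"yaw":0},{"offset":[0,-4,0],"yaw":0}]'
python3 -m crank '[{"offset":[0,-1.5,0],"yaw":0},{"offset":[0,0,0],"yaw":0},{"offset":[0,0,0],"yaw":0}]'
python3 -m crank '[{"offset":[0,3,0],"yaw":0},{"offset":[0,2,0],"yaw":0},{"offset":[0,0,0],"yaw":0},{"offset":[0,0,0],"yaw":0}]'
python3 -m crank '[{"offset":[0,2,0],"yaw":0},{"offset":[0,0,0],"yaw":0},{"offset":[0,0,0],"yaw":0}]'
```

```text
time: 22.0
position: [454.7, -188.0, 56.1]
eef_rot: [0.0, 1.0, -0.012, -0.001]
contact_force: [-3.8, -4.1, -2.7]
width: 20.3
gripper_force: 27.0
time: 22.3
position: [454.5, -185.8, 56.1]
eef_rot: [-0.0, 1.0, -0.012, -0.001]
contact_force: [-5.8, 0.9, 1.9]
width: 20.3
gripper_force: 27.4
time: 22.7
position: [454.0, -189.0, 56.0]
eef_rot: [-0.002, 1.0, -0.011, -0.002]
contact_force: [-5.9, 7.8, 6.0]
width: 20.4
gripper_force: 27.8
time: 23.0
position: [453.8, -190.3, 55.9]
eef_rot: [-0.003, 1.0, -0.011, -0.002]
contact_force: [-6.9, 11.2, 8.1]
width: 20.1
gripper_force: 27.9
```

The force at the handle jumped from 2–3 N to 8–11 N in this stroke, so the pot is held with roughly 12–17 N. One more tooth would risk cracking it, so I'll return the lever to rest and let go.

```bash
python3 -m crank '[{"offset":[0,-3.5,0],"yaw":0},{"offset":[0,-3.5,0],"yaw":0},{"offset":[0,0,0],"yaw":0},{"offset":[0,0,0],"yaw":0}]'
python3 -m crank '[{"offset":[0,0,0],"yaw":0},{"offset":[0,0,0],"yaw":0},{"offset":[0,0,0],"yaw":0},{"offset":[0,0,0],"yaw":0}]' 0.6
python3 -m crank '[{"offset":[0,0,-15],"yaw":0},{"offset":[0,0,-35],"yaw":0},{"offset":[0,0,-40],"yaw":0},{"offset":[0,0,-40],"yaw":0},{"offset":[0,0,-25],"yaw":0}]'
python3 -m crank '[{"offset":[0,0,0],"yaw":0},{"offset":[0,0,0],"yaw":0},{"offset":[0,0,0],"yaw":0}]'
python3 - <<'E'
from go import *
delta(455,-190,210)
c=get_calibration("wrist");im,d=snapshot("wrist");g=cv2.cvtColor(im,cv2.COLOR_RGB2GRAY)
a,b=snapshot("top");cv2.imwrite("pics/t5.png",cv2.resize(np.hstack([a[150:255,180:380]]),None,fx=3,fy=3,interpolation=2)[:,:,::-1]);cv2.imwrite("pics/w5.png",im[:,:,::-1])
e=np.vstack([cv2.resize(im[0:230,180:420],(600,575-315//1+60)),cv2.resize(a[150:255,180:380],(600,270))])
print(e.shape);cv2.imwrite("pics/v5.png",e[:600,:,::-1])
E
```

```text
time: 23.4
position: [454.6, -185.7, 56.1]
eef_rot: [-0.001, 1.0, -0.011, -0.001]
contact_force: [-5.1, 1.7, 0.3]
width: 20.1
gripper_force: 27.4
time: 23.8
position: [456.2, -186.3, 56.4]
eef_rot: [0.0, 1.0, -0.012, 0.0]
contact_force: [0.1, -0.0, -0.1]
width: 51.2
gripper_force: 0.0
time: 24.3
position: [456.9, -186.7, 214.6]
eef_rot: [0.001, 1.0, -0.012, 0.002]
contact_force: [0.3, -1.2, -0.6]
width: 51.0
gripper_force: 0.0
time: 24.6
position: [455.1, -185.4, 209.7]
eef_rot: [-0.001, 1.0, -0.012, -0.001]
contact_force: [-1.0, 0.1, -0.5]
width: 51.3
gripper_force: 0.0
t 24.6 at [ 455.1 -185.4  209.7] tool y ang -91.35 tilt z [-0.0018  0.0014 -1.    ] offset [ 0.   4.6 -0.3] F [-0.99  0.08 -0.49]
(590, 600, 3)
```

View pics/v5.png

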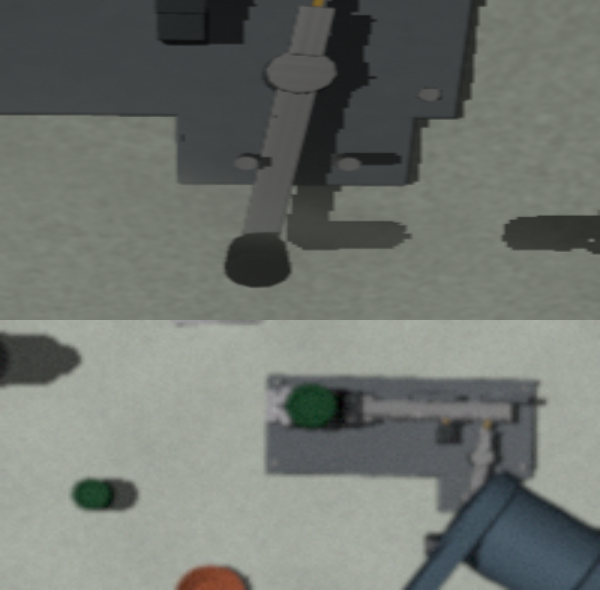

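The lever bar lies against the left (rest) stop, the pot sits in the V with the pad against it, and the gripper is clear of everything.

```bash
python3 -c "
from cell import *
print(finish_job())"
```

```text
the job is handed in; nothing more can be done
None
```

The pot is clamped in the V after four strokes, held with an estimated 12–17 N judged from the handle force. The lever is back at its rest stop, the robot has let go, and the job is handed in; no verdict came back.

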